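# Set the taps of a vacuum filtration manifold for one sample

## Task

The taps of the vacuum filtration manifold were left half open; set them for the next sample by pushing their levers round. Push the lever of the station that carries the funnel until it is fully open (in line with its pipe, pointing out over the header tube), and push the levers of the two capped stations until they are fully shut (square across their pipes). Leave the funnel, the caps and everything else on the bench standing where it is.

Things in the scene. Friction and masses are not known exactly. Their poses are not given: they have to be found in the camera images.
- manifold: Fixed steel filtration manifold, turned by up to 0.25 rad. Origin on the bench under the middle tap; x along the branch pipes away from the robot, y along the row to the left. Header tube (38 mm dia, along y) at x -75 mm, top 69 mm high; branches (14 mm pipes, 50 mm high) at y +120, 0, -120 mm, each with a valve block (top 62 mm) and lever at x 0 and a filter head (60 mm dia) at x +100 mm.
- flask_top (a point): Top of the stopper (180 mm high) of the glass receiver flask, 114 mm dia at its foot, fixed left of the manifold; a white tube arches to it from the header's left end, up to 220 mm high. A vacuum pump (200 x 130 mm, 191 mm high) stands 180 mm further left.
- tap_left (a joint): Angle (rad) of the left tap's lever about its vertical stem: 0 = fully shut (lever square across its branch pipe, pointing along the manifold's +y), 1.571 = fully open (lever in line with the pipe, pointing along the manifold's -x, toward the header); grows anticlockwise from above. Stops at both ends; takes some 3 N at the grip and stays where it is left.
- tap_left_pivot (a point): Point on the stem axis of the left tap, at the mid-height of the lever's grip (92 mm above the bench); its axes are those of the manifold.
- tap_left_grip (a point): Centre of the left lever's grip: a plain steel bar 42 mm long, 14 mm wide and 12 mm high (86 to 98 mm above the bench) that spans 28 to 70 mm from the stem axis, centre at 49 mm. A thin cranked strip and a 20 mm hub join it to the stem lower down. Its y axis points outward along the lever.
- station_left (a point): Centre of the seat in the left station's filter head, 75 mm above the bench; a collar 60 mm across stands 10 mm above it.
- tap_middle (a joint): Angle (rad) of the middle tap's lever about its vertical stem: 0 = fully shut (lever square across its branch pipe, pointing along the manifold's +y), 1.571 = fully open (lever in line with the pipe, pointing along the manifold's -x, toward the header); grows anticlockwise from above. Stops at both ends; takes some 3 N at the grip and stays where it is left.
- tap_middle_pivot (a point): Point on the stem axis of the middle tap, at the mid-height of the lever's grip (92 mm above the bench); its axes are those of the manifold.
- tap_middle_grip (a point): Centre of the middle lever's grip: a plain steel bar 42 mm long, 14 mm wide and 12 mm high (86 to 98 mm above the bench) that spans 28 to 70 mm from the stem axis, centre at 49 mm. A thin cranked strip and a 20 mm hub join it to the stem lower down. Its y axis points outward along the lever.
- station_middle (a point): Centre of the seat in the middle station's filter head, 75 mm above the bench; a collar 60 mm across stands 10 mm above it.
- tap_right (a joint): Angle (rad) of the right tap's lever about its vertical stem: 0 = fully shut (lever square across its branch pipe, pointing along the manifold's +y), 1.571 = fully open (lever in line with the pipe, pointing along the manifold's -x, toward the header); grows anticlockwise from above. Stops at both ends; takes some 3 N at the grip and stays where it is left.
- tap_right_pivot (a point): Point on the stem axis of the right tap, at the mid-height of the lever's grip (92 mm above the bench); its axes are those of the manifold.
- tap_right_grip (a point): Centre of the right lever's grip: a plain steel bar 42 mm long, 14 mm wide and 12 mm high (86 to 98 mm above the bench) that spans 28 to 70 mm from the stem axis, centre at 49 mm. A thin cranked strip and a 20 mm hub join it to the stem lower down. Its y axis points outward along the lever.
- station_right (a point): Centre of the seat in the right station's filter head, 75 mm above the bench; a collar 60 mm across stands 10 mm above it.
- funnel_center (a point): Centre (half-way up) of the steel filter funnel: an open cup 62 mm across at the rim and 85 mm high, loosely seated in the collar of one of the three heads (rim 160 mm above the bench). Which station carries it varies.
- cap_a_center (a point): Centre of a steel dust cap: a flat disc 62 mm across with a small knob, 38 mm high in all (top 113 mm above the bench), loosely seated on a station that is not in use.
- cap_b_center (a point): Centre of a steel dust cap: a flat disc 62 mm across with a small knob, 38 mm high in all (top 113 mm above the bench), loosely seated on a station that is not in use.
- spare_funnel_center (a point): Centre of a spare funnel like the one in use, standing on the bench just right of the manifold; 62 mm across, 85 mm high.
- vial_center (a point): Centre of a small glass vial with a white cap, 25 mm dia, 45 mm high, standing on the bench between the middle and left branches, below lever height.
- dishes_center (a point): Centre of a stack of three Petri dishes, 88 mm dia, 45 mm high, on the bench on the robot's side of the header.
- forceps_center (a point): Middle of steel forceps, 120 mm long, 7 mm high, lying on the bench on the robot's side of the header.
- tin_center (a point): Centre of a round metal tin, 90 mm dia, 34 mm high, to the right.
- sample_bottle_center (a point): Centre of an amber glass bottle, 64 mm dia, 140 mm high, to the right.
- carton_center (a point): Centre of a small carton, 70 x 50 x 40 mm high, in front of the header's left end.

How it is judged:
At the end, for the whole second after the job is handed in: The lever of the station that carries the funnel is open to within 0.14 rad (8 degrees) of its stop (above 1.43 rad), the levers of both capped stations are within 0.14 rad of shut, all levers are at rest and the funnel is still within 20 mm of its station's axis (((horizontal distance between funnel_center and station_left below 0.02 m and value of joint tap_left above 1.43 rad and value of joint each of tap_middle, tap_right below 0.14 rad) or (horizontal distance between funnel_center and station_middle below 0.02 m and value of joint tap_middle above 1.43 rad and value of joint each of tap_left, tap_right below 0.14 rad) or (horizontal distance between funnel_center and station_right below 0.02 m and value of joint tap_right above 1.43 rad and value of joint each of tap_left, tap_middle below 0.14 rad)) and velocity of joint tap_left between -0.05 and 0.05 rad/s and velocity of joint tap_middle between -0.05 and 0.05 rad/s and velocity of joint tap_right between -0.05 and 0.05 rad/s); the robot touches nothing.
It fails at once if the funnel is lifted, carried or shifted by more than 12 mm (distance of funnel_center from where it was at the start of the episode above 0.012 m).
It fails at once if a cap is lifted, carried or shifted by more than 12 mm (distance of any of cap_a_center, cap_b_center from where it was at the start of the episode above 0.012 m).
It fails at once if something else on the bench is lifted, carried or pushed more than 25 mm (distance of any of spare_funnel_center, vial_center, dishes_center, forceps_center, tin_center, sample_bottle_center, carton_center from where it was at the start of the episode above 0.025 m).
It also fails if it takes over 58 s, if anything falls off the work surface, if the arm or the gripper's body presses on something with over 40 N, if the wrist force passes 120 N, or if a joint passes its speed limit or range.

## Robot

A 6-joint arm with a two-finger parallel gripper is mounted at the origin on the work surface. World frame = base frame: x ahead of the robot, y to its left, z up, the work surface at z = 0. Lengths are in m, angles in rad, forces in N, time in s.
With the tool pointing down it reaches from about 0.375 to 0.925 m from the base axis. Payload 5.7 kg.
Tool frame: the origin (TCP) lies midway between the tips of the shut fingers; the grasp point (between the pads) lies 19 mm behind it; z points along the fingers, y is the direction in which the jaws open and shut (so a half turn about z gives the same grasp; the last joint's range is limited). The gripper opens to 88 mm and grips with 3 to 60 N. Pads are 20 mm wide; open, the fingers measure 115 mm over their backs; the gripper's body (75 mm by 178 mm) begins 61 mm behind the grasp point.
Start: joints at [1.191, 0.359, 1.51, -0, 1.272, -0.115], TCP at [0.157, 0.579, 0.223] pointing down, gripper open.
Joint ranges: [-2.97, 2.97], [-1.01, 2.36], [0.21, 2.38], [-0.96, 4.11], [0.2, 2.71], [-2.98, 2.98]. Speed limits (rad/s): [2.39, 2.39, 3.14, 3.14, 3.14, 3.14].

## Interface

Orientations are given as a unit quaternion [x, y, z, w].
In Python, from cell import env, eyes, workorder gives the robot as it stands.
- The arm moves only by the shell command python3 -m creep 'ROWS' [FORCE]. ROWS is JSON, a list of rows, each an object of numbers: "gripper": the opening, from 0 (shut) to 1 (fully open); "x", "y", "z": the shift along the tool's x, y, z in mm; "ax", "ay", "az": the turn, a rotation vector about the tool's x, y, z in degrees. A call has 1 to 20 rows; each row is the pose to reach, as a shift and turn from the pose commanded when the call began, along the tool's axes at that moment; what a row does not reach only later rows make up. A row lasts 1/12 s, in which the tool goes at most 41.7 mm and 7.16 degrees, less where a joint would pass 70% of its speed; a pose out of reach is approached as far as the arm can. A call with a gripper value outside its range is refused whole. The fingers move at their own pace and stop on an object; FORCE is the grip in N (left out, the last holds). Time passes only in rows, so rows that repeat a pose let the fingers close. It gives the time, the measured TCP pose, the force and the opening at its end, in the units of the state.
- env.get_state(): the state, without advancing time (a new reading comes with each control period).
- eyes.capture(name): name is "scene" or "side" or "wrist"; returns the picture (480x640x3 uint8, red, green, blue); there is no depth.
- eyes.get_calibration(name): a dict with "fx", "fy", "cx", "cy" (pixels), "dist" ([k1, k2, p1, p2, k3] as OpenCV has them; the pictures are not rectified), "eye" and "rotation" of the camera in the world. Camera axes: x right, y up, looking along -z (the intrinsics and any distortion apply to the point x, -y, -z); pixel columns grow to the right and rows downward; lengths in m; the calibration is good to about 2 mm. A picture is of the moment at which its call begins: read the wrist's pose just before it. get_calibration takes no time and is no camera call; for the wrist camera it gives the pose at the moment of the call.
- workorder.hand_in(): hands the job in, once; it reports no verdict.
The state is a dict: "t": time; "qpos": joint angles; "joint_velocities": joint speeds; "effort": joint torques, N m; "ee_pos": TCP position; "tool_rot": TCP orientation; "wrist_force": force on the tool from outside, world axes, zero at the start; "ft_torque": the same for the moment, N m; "width": finger opening in m.
Only numpy, scipy, OpenCV 4.12 (cv2) and the standard library are available. Lean on these libraries where they do the work, as an engineer would, in place of code of your own. Each camera call takes 0.05 s, during which the arm holds its last target.

## Working session

There is one attempt and no reset: what is moved stays moved. The work goes in short steps, Python scripts to look and compute and a shell command to move; the robot and the scene stay as the last step left them, time stands still between calls to the robot, and variables do not carry over. Pictures are saved under pics/ and viewed, and the job is handed in when it is done.

```bash
ls; mkdir -p pics; python3 - <<'E'
from cell import env, eyes, workorder
import cv2
s=env.get_state(); print(s)
for n in ("scene","side","wrist"):
    c=eyes.get_calibration(n); print(n,c)
    cv2.imwrite(f"pics/{n}0.png",eyes.capture(n)[:,:,::-1])
E
```

```text
pics
{'t': 0.0, 'qpos': array([ 1.19091066e+00,  3.59498083e-01,  1.51141571e+00, -3.78226149e-06,
        1.27249687e+00, -1.15135225e-01]), 'joint_velocities': array([ 1.82570848e-04,  3.12305544e-04,  4.55681785e-04, -4.69343030e-05,
        1.07775092e-03, -2.36119044e-04]), 'effort': array([-3.99455448e-04, -5.15369618e+01, -2.70730555e+01,  6.73726061e-02,
        3.49921337e-02, -1.39432755e-04]), 'ee_pos': array([0.15677517, 0.57844811, 0.22182008]), 'tool_rot': array([ 1.31988344e-01,  9.91250852e-01, -8.81745147e-04, -2.20945793e-04]), 'wrist_force': array([-0.15702134,  0.14419326,  0.55230582]), 'ft_torque': array([-0.01993874,  0.03211394, -0.00983056]), 'width': 0.08777385932570844}
scene {'fx': 554.543105074953, 'fy': 554.543105074953, 'cx': 316.10626626216674, 'cy': 238.41038542596675, 'dist': array([-0.1322339,  0.       ,  0.       ,  0.       ,  0.       ]), 'eye': array([1.18454941, 0.50543209, 1.06630989]), 'rotation': array([0.14964015, 0.31758947, 0.85587009, 0.37977775])}
side {'fx': 536.9992763089308, 'fy': 536.9992763089308, 'cx': 321.47451272592195, 'cy': 241.51926063407095, 'dist': array([-0.11948175,  0.        ,  0.        ,  0.        ,  0.        ]), 'eye': array([ 0.17023591, -0.81914148,  1.20714574]), 'rotation': array([ 0.33565221, -0.07853112, -0.22086234,  0.91235425])}
wrist {'fx': 366.6059253374658, 'fy': 366.6059253374658, 'cx': 322.0592134315826, 'cy': 243.6441003413007, 'dist': array([-0.06691789,  0.        ,  0.        ,  0.        ,  0.        ]), 'eye': array([0.09320554, 0.5960647 , 0.3839691 ]), 'rotation': array([-0.09636387, -0.0727911 ,  0.60344769,  0.78820451])}
```

View pics/scene0.png

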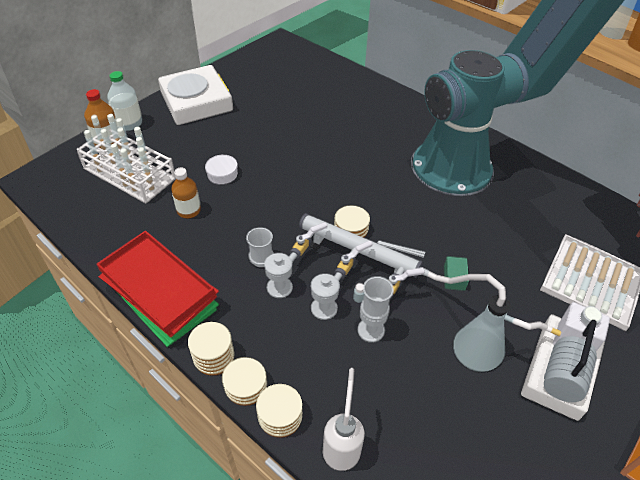

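View pics/side0.png

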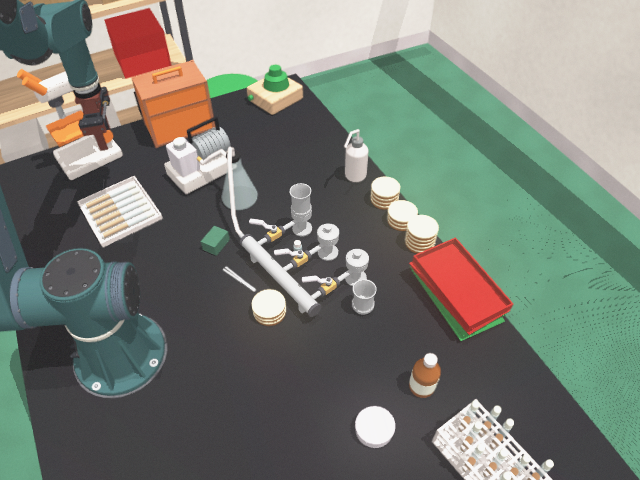

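View pics/wrist0.png

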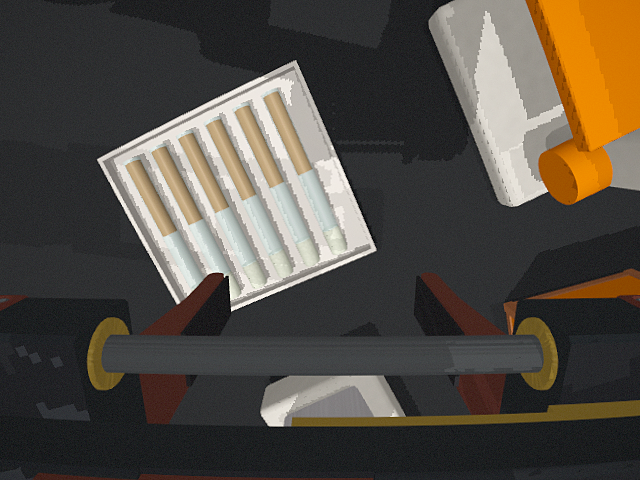

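The funnel sits on the left station (scene (377,295), side (300,200)); the middle and right stations are capped. Next I'll enlarge the manifold.

```bash
python3 - <<'E'
import cv2
a=cv2.imread("pics/side0.png")[170:330,220:400]; cv2.imwrite("pics/side0z.png",cv2.resize(a,None,fx=3.75,fy=3.75,interpolation=cv2.INTER_CUBIC)); print(a.shape)
a=cv2.imread("pics/scene0.png")[200:350,230:450]; cv2.imwrite("pics/scene0z.png",cv2.resize(a,None,fx=3.6,fy=3.6,interpolation=cv2.INTER_CUBIC))
E
```

```text
(160, 180, 3)
```

View pics/side0z.png

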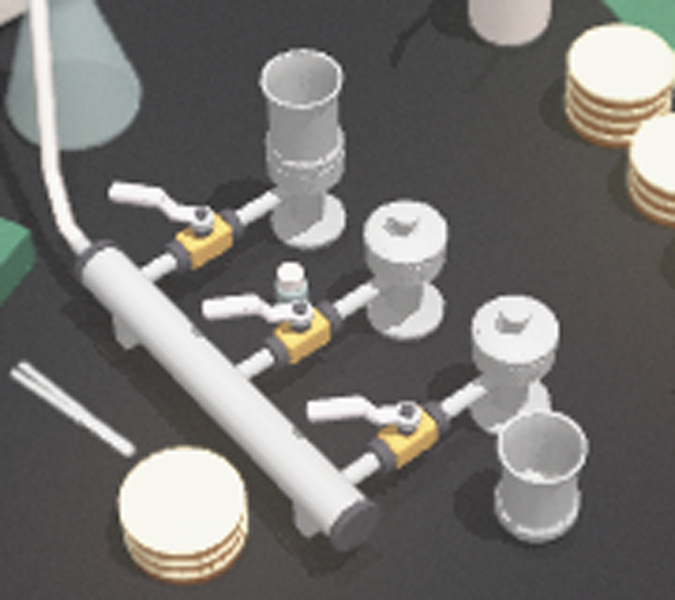

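View pics/scene0z.png

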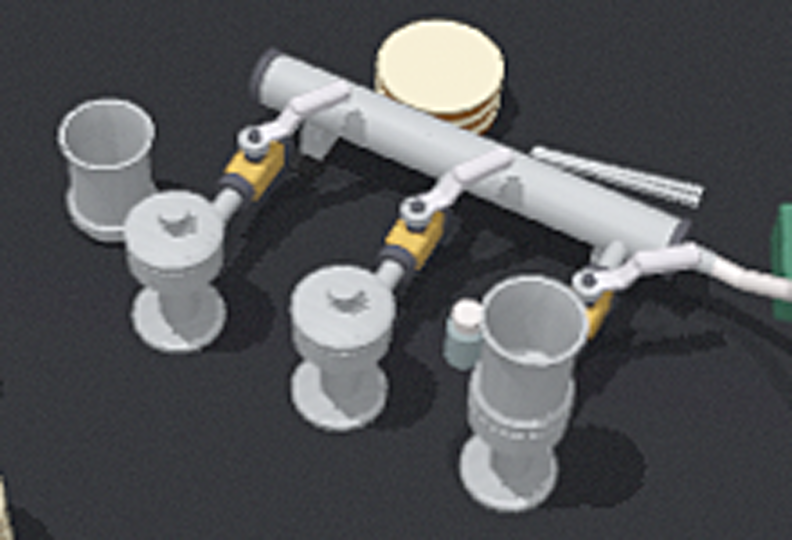

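```bash
cat > h.py <<'E'
import numpy as np, cv2
from cell import env, eyes, workorder
from scipy.spatial.transform import Rotation as R
def ray(n,px,c=None):
    c=c or eyes.get_calibration(n)
    K=np.array([[c['fx'],0,c['cx']],[0,c['fy'],c['cy']],[0,0,1]])
    p=cv2.undistortPoints(np.array([[px]],float),K,np.array(c['dist']))[0,0]
    d=R.from_quat(c['rotation']).apply([p[0],-p[1],-1]); return np.array(c['eye']),d/np.linalg.norm(d)
def plane(n,px,z,c=None):
    o,d=ray(n,px,c); return o+d*(z-o[2])/d[2]
def tri(ra,rb):
    A=np.zeros((3,3));b=np.zeros(3)
    for o,d in (ra,rb):
        M=np.eye(3)-np.outer(d,d);A+=M;b+=M@o
    p=np.linalg.solve(A,b); return p,[np.linalg.norm(np.cross(p-o,d)) for o,d in (ra,rb)]
E
python3 - <<'E'
from h import *
S={'L':[(203,215),(113,190),(300,77)],'M':[(301,311),(206,308),(405,224)],'R':[(407,410),(312,408),(515,320)]}
C={'L':[(589,281),(693,253),(533,320)],'M':[(417,207),(510,155),(345,295)],'R':[(254,136),(345,90),(177,222)]}
np.set_printoptions(precision=4,suppress=True)
for k in 'LMR':
  for i,nm in enumerate(('nut','tip','fun/knob')):
    s=np.array(S[k][i])/3.75+[220,170]; c=np.array(C[k][i])/3.6+[230,200]
    p,e=tri(ray('side',s),ray('scene',c)); print(k,nm,p,e[0])
    if nm=='tip': print('   plane92',plane('side',s,.092),plane('scene',c,.092))
for n,(x,y),z in (('side',(250/3.75+220,78/3.75+170),.07),):
  pass
E
```

```text
L nut [0.5054 0.1467 0.0785] 0.002618652666121031
L tip [0.4521 0.1879 0.0925] 0.0009735286648319013
   plane92 [0.4529 0.1875 0.092 ] [0.4508 0.1882 0.092 ]
L fun/knob [0.6025 0.1697 0.1588] 0.0008242726671655776
M nut [0.5311 0.0292 0.0774] 0.0023629737080255687
M tip [0.4671 0.0526 0.0917] 0.002682672625515902
   plane92 [0.4688 0.0502 0.092 ] [0.4648 0.0541 0.092 ]
M fun/knob [0.6275 0.0516 0.0997] 0.0023312151283154552
R nut [ 0.5579 -0.0868  0.0796] 0.0014816324066262612
R tip [ 0.496  -0.0628  0.092 ] 0.002136135108149697
   plane92 [ 0.4976 -0.0644  0.092 ] [ 0.4941 -0.0618  0.092 ]
R fun/knob [ 0.6549 -0.0634  0.0982] 0.0026584260789055407
```

```bash
python3 - <<'E'
import cv2
a=cv2.imread("pics/side0.png")[130:260,180:320]; cv2.imwrite("pics/side0t.png",cv2.resize(a,None,fx=4.5,fy=4.5,interpolation=cv2.INTER_CUBIC))
a=cv2.imread("pics/scene0.png")[230:390,370:590]; cv2.imwrite("pics/scene0t.png",cv2.resize(a,None,fx=3.6,fy=3.6,interpolation=cv2.INTER_CUBIC))
E
```

```text
(no output)
```

View pics/side0t.png

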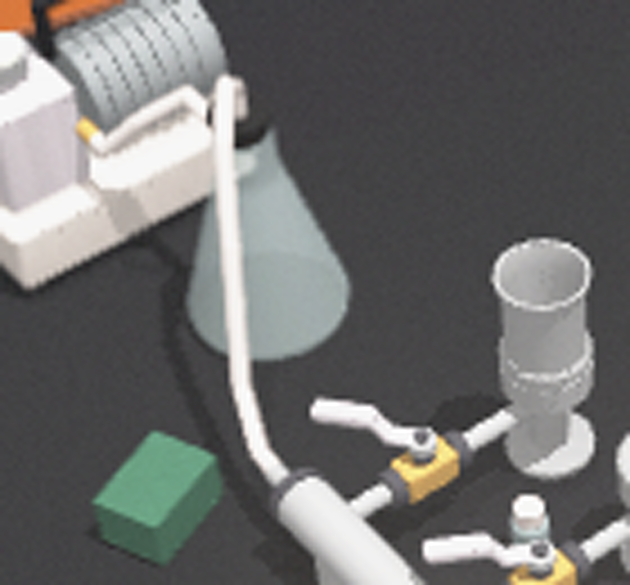

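View pics/scene0t.png

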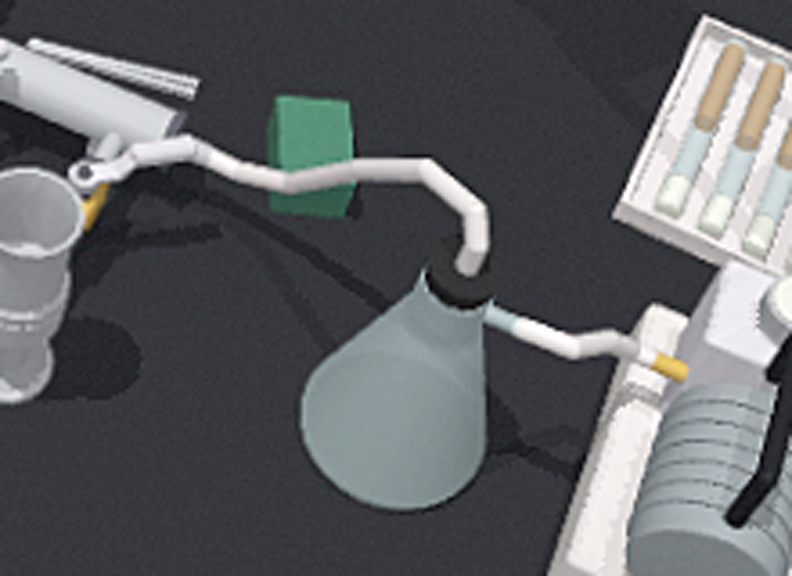

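```bash
python3 - <<'E'
from h import *
np.set_printoptions(precision=4,suppress=True)
p0=np.array([.5054,.1467]);th=.221;X=np.array([np.cos(th),np.sin(th)]);Y=np.array([-X[1],X[0]])
for s,c in (((243,390),(285,185)),((285,478),(185,125)),((225,88),(430,165)),((242,95),(478,215)),((250,120),(465,268))):
  p,e=tri(ray('side',np.array(s)/4.5+[180,130]),ray('scene',np.array(c)/3.6+[370,230])); v=p[:2]-p0; print(p,e[0],'rel L',v@X,v@Y)
# gripper pose
c=eyes.get_calibration('wrist'); s=env.get_state()
T=R.from_quat(s['tool_rot']); print(T.as_matrix()); print(T.inv().apply(c['eye']-s['ee_pos']))
E
```

```text
[0.4215 0.2442 0.071 ] 0.0013725055219403375 rel L -0.06046302377692714 0.11348089150966463
[0.4194 0.1672 0.0642] 0.0013123811552010142 rel L -0.0794596545722857 0.0388523678161125
[0.4724 0.3397 0.2288] 0.004058976666634883 rel L 0.010144950673008267 0.19552962159164478
[0.4796 0.3668 0.2077] 0.008197893480721356 rel L 0.023114186895732546 0.22040853793162973
[0.4867 0.3756 0.1754] 0.005581818993157421 rel L 0.031948501536849847 0.2274175600267403
[[-0.9651  0.2617 -0.0005]
 [ 0.2617  0.9651 -0.0013]
 [ 0.0002 -0.0014 -1.    ]]
[ 0.066  0.    -0.162]
```

```bash
cat >> h.py <<'E'
np.set_printoptions(precision=4,suppress=True)
th=.221;X=np.array([np.cos(th),np.sin(th)]);Y=np.array([-X[1],X[0]])
P={'L':np.array([.5054,.1467]),'M':np.array([.5317,.0296]),'R':np.array([.5579,-.0868])}
def go(w,z):
    s=env.get_state(); T=R.from_quat(s['tool_rot'])
    return T.inv().apply(np.array([*w,z])-s['ee_pos'])*1000
def mf(k,x,y): return P[k]+(x*X+y*Y)/1000
E
python3 - <<'E'
from h import *
w=mf('L',-7,59); print(w, go(w,.25), go(w,.13), go(w,.086)); print(go(env.get_state()['ee_pos'][:2],.25))
E
```

```text
[0.4856 0.2027] [-415.7093 -276.779   -27.6736] [-415.7302 -276.6131   92.3263] [-415.7378 -276.5523  136.3262]
[  0.0049  -0.0387 -27.9838]
```

```bash
python3 -m creep '[{"gripper":0,"z":-40},{"gripper":0,"x":-30,"y":-20,"z":-40,"az":6},{"gripper":0,"x":-63,"y":-42,"z":-40,"az":12},{"gripper":0,"x":-96,"y":-64,"z":-40,"az":18},{"gripper":0,"x":-129,"y":-86,"z":-40,"az":22},{"gripper":0,"x":-162,"y":-108,"z":-40,"az":22},{"gripper":0,"x":-195,"y":-130,"z":-40,"az":22},{"gripper":0,"x":-228,"y":-152,"z":-40,"az":22},{"gripper":0,"x":-261,"y":-174,"z":-40,"az":22},{"gripper":0,"x":-294,"y":-196,"z":-40,"az":22},{"gripper":0,"x":-327,"y":-218,"z":-40,"az":22},{"gripper":0,"x":-360,"y":-240,"z":-40,"az":22},{"gripper":0,"x":-390,"y":-260,"z":-40,"az":22},{"gripper":0,"x":-416,"y":-277,"z":-40,"az":22},{"gripper":0,"x":-416,"y":-277,"z":-40,"az":22},{"gripper":0,"x":-416,"y":-277,"z":-40,"az":22}]'
python3 - <<'E'
from h import *
w=mf('L',-7,59); print(go(w,.13),go(w,.086))
c=eyes.get_calibration('wrist');im=eyes.capture('wrist');cv2.imwrite('pics/w1.png',im[:,:,::-1])
cv2.imwrite('pics/s1.png',eyes.capture('scene')[:,:,::-1])
E
```

```text
[-415.7302 -276.6131   92.3263] [-415.7378 -276.5523  136.3262]validation failed for argument at $[0]...
```

View pics/w1.png

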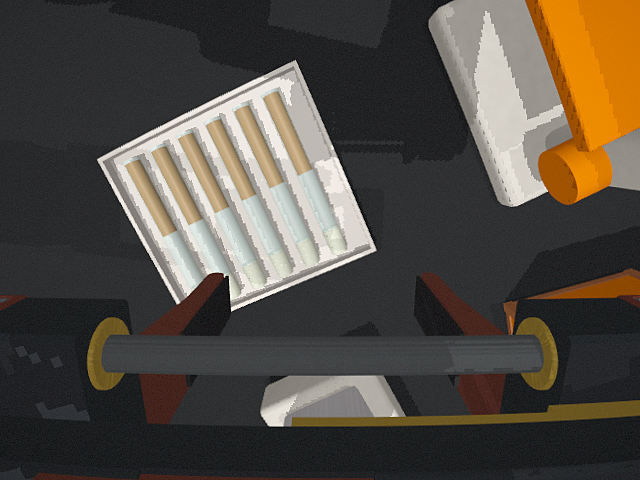

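View pics/s1.png

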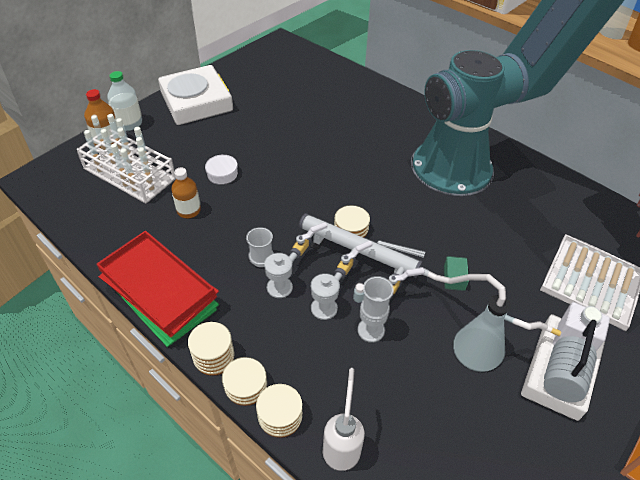

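The call was refused: the arm is unmoved, and both pictures match the first ones. Rows probably need all seven keys, so I'll give them all.

```bash
python3 -m creep '[{"gripper":0,"x":0,"y":0,"z":-40,"ax":0,"ay":0,"az":0}]'
```

```text
t: 0.33
ee_pos: [0.1552, 0.5742, 0.2554]
tool_rot: [0.132, 0.991, -0.007, -0.002]
wrist_force: [-0.1, -0.9, -1.8]
width: 0.0837
```

```bash
python3 -m creep '[{"gripper":0,"x":-30,"y":-20,"z":0,"ax":0,"ay":0,"az":6},{"gripper":0,"x":-60,"y":-40,"z":0,"ax":0,"ay":0,"az":12},{"gripper":0,"x":-90,"y":-60,"z":0,"ax":0,"ay":0,"az":18},{"gripper":0,"x":-120,"y":-80,"z":0,"ax":0,"ay":0,"az":22},{"gripper":0,"x":-150,"y":-100,"z":0,"ax":0,"ay":0,"az":22},{"gripper":0,"x":-180,"y":-120,"z":0,"ax":0,"ay":0,"az":22},{"gripper":0,"x":-210,"y":-140,"z":0,"ax":0,"ay":0,"az":22},{"gripper":0,"x":-240,"y":-160,"z":0,"ax":0,"ay":0,"az":22},{"gripper":0,"x":-270,"y":-180,"z":0,"ax":0,"ay":0,"az":22},{"gripper":0,"x":-300,"y":-200,"z":0,"ax":0,"ay":0,"az":22},{"gripper":0,"x":-330,"y":-220,"z":0,"ax":0,"ay":0,"az":22},{"gripper":0,"x":-360,"y":-240,"z":0,"ax":0,"ay":0,"az":22},{"gripper":0,"x":-390,"y":-260,"z":0,"ax":0,"ay":0,"az":22},{"gripper":0,"x":-416,"y":-277,"z":0,"ax":0,"ay":0,"az":22},{"gripper":0,"x":-416,"y":-277,"z":0,"ax":0,"ay":0,"az":22},{"gripper":0,"x":-416,"y":-277,"z":0,"ax":0,"ay":0,"az":22},{"gripper":0,"x":-416,"y":-277,"z":0,"ax":0,"ay":0,"az":22}]'
python3 - <<'E'
from h import *
w=mf('L',-7,59); print(w,go(w,.13),go(w,.086))
c=eyes.get_calibration('wrist');im=eyes.capture('wrist');cv2.imwrite('pics/w2.png',im[:,:,::-1])
print(c)
E
```

```text
t: 1.75
ee_pos: [0.4855, 0.203, 0.2624]
tool_rot: [0.319, 0.948, -0.0, -0.001]
wrist_force: [-0.3, 0.2, 0.1]
width: 0.0002
[0.4856 0.2027] [ -0.4349  -0.0531 132.4385] [ -0.4776  -0.0334 176.4385]
{'fx': 366.6059253374658, 'fy': 366.6059253374658, 'cx': 322.0592134315826, 'cy': 243.6441003413007, 'dist': array([-0.0669,  0.    ,  0.    ,  0.    ,  0.    ]), 'eye': array([0.433 , 0.2427, 0.4245]), 'rotation': array([-0.108 , -0.0532,  0.4416,  0.8891])}
```

View pics/w2.png

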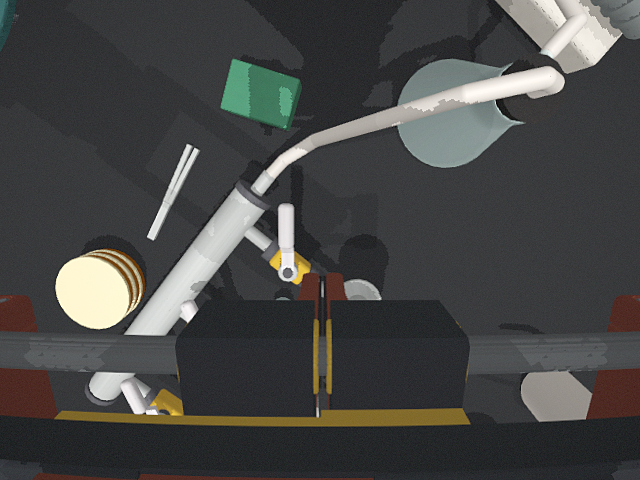

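The wrist view shows the left lever clearly: nut at (288,272), tip at (286,206). The header's left end is at (250,190), and the tube rises beyond it to the right. I'll check these points against the triangulation.

```bash
python3 - <<'E'
from h import *
n=plane('wrist',(288,272),.078); t=plane('wrist',(286,206),.096)
print(n,t)
for p in (n,t):
  v=p[:2]-P['L']; print(v@X,v@Y)
v=t-n; print('ang',np.arctan2(-v[:2]@X,v[:2]@Y), np.hypot(*v[:2]))
E
```

```text
[0.5032 0.1469 0.078 ] [0.4495 0.1892 0.096 ]
-0.0020862128294028524 0.0006585470483152352
-0.045232155299221255 0.05375074888740476
ang 0.6824133063430953 0.06841311458873583
```

```bash
python3 -m creep '[{"gripper":0,"x":0,"y":0,"z":35,"ax":0,"ay":0,"az":0},{"gripper":0,"x":0,"y":0,"z":70,"ax":0,"ay":0,"az":0},{"gripper":0,"x":0,"y":0,"z":105,"ax":0,"ay":0,"az":0},{"gripper":0,"x":0,"y":0,"z":130,"ax":0,"ay":0,"az":0},{"gripper":0,"x":0,"y":0,"z":145,"ax":0,"ay":0,"az":0},{"gripper":0,"x":0,"y":0,"z":160,"ax":0,"ay":0,"az":0},{"gripper":0,"x":0,"y":0,"z":176,"ax":0,"ay":0,"az":0},{"gripper":0,"x":0,"y":0,"z":176,"ax":0,"ay":0,"az":0},{"gripper":0,"x":0,"y":0,"z":176,"ax":0,"ay":0,"az":0}]'
python3 - <<'E'
from h import *
cv2.imwrite('pics/w3.png',eyes.capture('wrist')[:,:,::-1])
a=eyes.capture('side')[130:290,180:380,::-1];cv2.imwrite('pics/s3.png',cv2.resize(a,None,fx=3.6,fy=3.6))
# waypoints: lever angle a, finger centre = r*dir + off*behind
for a in (.69,.9,1.1,1.3,1.45,1.571):
  d=np.array([-np.sin(a),np.cos(a)]);b=np.array([np.cos(a),np.sin(a)])
  ph=np.arctan2(b[1],b[0])-np.radians(40); h=13.5*abs(np.cos(ph))+10*abs(np.sin(ph))
  q=50*d+(7+h)*b; print(a,q,go(mf('L',*q),.086))
E
```

```text
t: 2.55
ee_pos: [0.4846, 0.2036, 0.0863]
tool_rot: [0.318, 0.948, -0.001, -0.001]
wrist_force: [-0.0, 0.4, 0.2]
width: 0.0003
0.69 [-15.9539  51.6628] [  0.0406 -12.6604   1.5516]
0.9 [-25.3474  48.4945] [  3.6893 -21.8779   1.5412]
1.1 [-33.9753  43.4769] [  5.4316 -31.7055   1.5315]
1.3 [-41.8142  36.2976] [  5.0141 -42.327    1.5225]
1.45 [-46.7809  29.5431] [  3.0656 -50.4814   1.5166]
1.571 [-50.0048  23.3271] [  0.4025 -56.9576   1.5126]
```

View pics/w3.png

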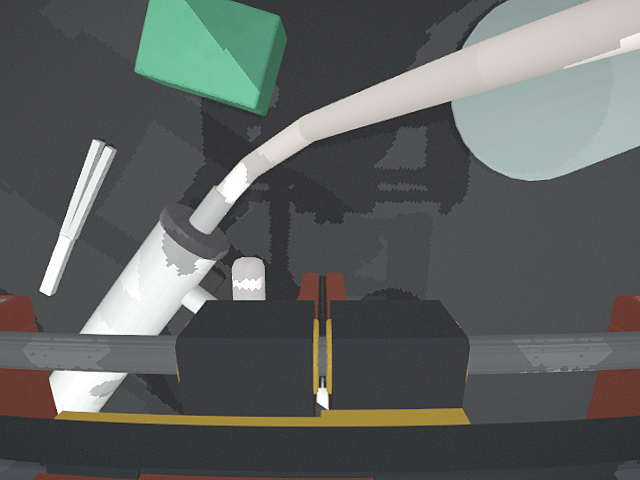

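View pics/s3.png

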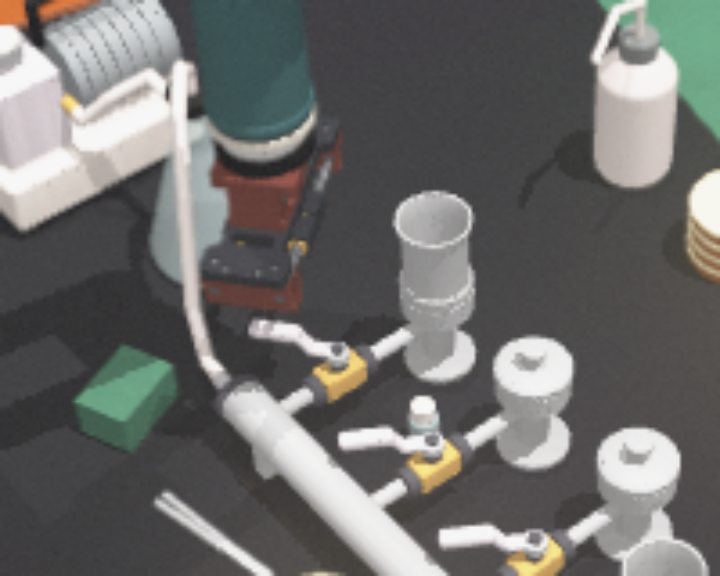

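The shut fingers (wrist (323,285)) are beside the left lever's grip (wrist (248,280)), on its far left side and clear of the funnel and tube. Next I'll push along the arc.

```bash
python3 -m creep '[{"gripper":0,"x":0,"y":-6,"z":1,"ax":0,"ay":0,"az":0},{"gripper":0,"x":0,"y":-12,"z":1,"ax":0,"ay":0,"az":0},{"gripper":0,"x":2,"y":-17,"z":1,"ax":0,"ay":0,"az":0},{"gripper":0,"x":4,"y":-22,"z":1,"ax":0,"ay":0,"az":0},{"gripper":0,"x":5,"y":-27,"z":1,"ax":0,"ay":0,"az":0},{"gripper":0,"x":5,"y":-32,"z":1,"ax":0,"ay":0,"az":0},{"gripper":0,"x":5,"y":-37,"z":1,"ax":0,"ay":0,"az":0},{"gripper":0,"x":5,"y":-42,"z":1,"ax":0,"ay":0,"az":0},{"gripper":0,"x":4,"y":-46,"z":1,"ax":0,"ay":0,"az":0},{"gripper":0,"x":3,"y":-50,"z":1,"ax":0,"ay":0,"az":0},{"gripper":0,"x":3,"y":-50,"z":1,"ax":0,"ay":0,"az":0}]'
python3 - <<'E'
from h import *
cv2.imwrite('pics/w4.png',eyes.capture('wrist')[:,:,::-1])
a=eyes.capture('side')[130:290,180:380,::-1];cv2.imwrite('pics/s4.png',cv2.resize(a,None,fx=3.6,fy=3.6))
print(env.get_state()['wrist_force'], env.get_state()['ee_pos'])
E
```

```text
t: 3.57
ee_pos: [0.4532, 0.1644, 0.0859]
tool_rot: [0.319, 0.948, 0.0, 0.0]
wrist_force: [0.7, 3.0, 0.5]
width: 0.0006
[0.9154 0.9577 0.7498] [0.4527 0.1644 0.0856]
```

View pics/w4.png

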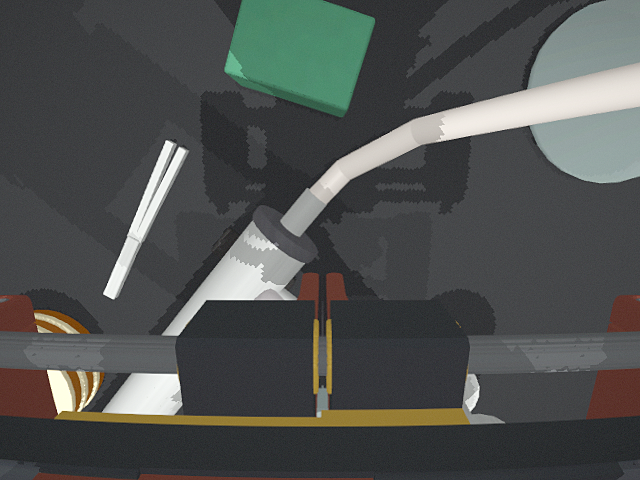

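View pics/s4.png

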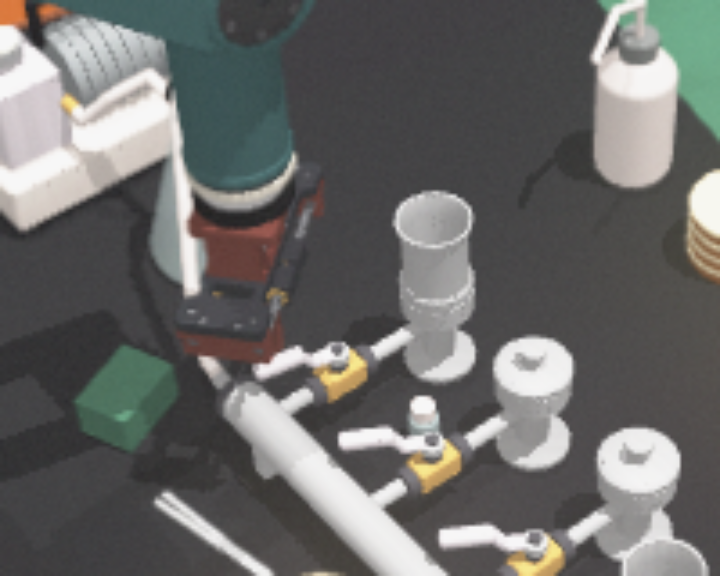

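The left lever now lies almost along its pipe (side view tip (262,368), nut (338,353)). I'll push on to the stop, watching the force.

```bash
python3 -m creep '[{"gripper":0,"x":-1,"y":-3,"z":0,"ax":0,"ay":0,"az":0},{"gripper":0,"x":-3,"y":-6,"z":0,"ax":0,"ay":0,"az":0},{"gripper":0,"x":-3,"y":-6,"z":0,"ax":0,"ay":0,"az":0}]'; python3 -m creep '[{"gripper":0,"x":-1,"y":-2,"z":0,"ax":0,"ay":0,"az":0},{"gripper":0,"x":-1,"y":-2,"z":0,"ax":0,"ay":0,"az":0}]'
```

```text
t: 3.92
ee_pos: [0.452, 0.1578, 0.0856]
tool_rot: [0.319, 0.948, -0.0, -0.0]
wrist_force: [1.5, 3.2, 0.9]
width: 0.0001
t: 4.08
ee_pos: [0.4516, 0.1558, 0.0856]
tool_rot: [0.319, 0.948, -0.0, -0.0]
wrist_force: [1.7, 2.1, 0.5]
width: 0.0006
```

```bash
python3 -m creep '[{"gripper":0,"x":-1,"y":-2,"z":0,"ax":0,"ay":0,"az":0},{"gripper":0,"x":-1,"y":-2,"z":0,"ax":0,"ay":0,"az":0}]'
```

```text
t: 4.25
ee_pos: [0.4517, 0.1551, 0.0857]
tool_rot: [0.319, 0.948, 0.001, -0.0]
wrist_force: [2.2, 10.6, -2.0]
width: 0.0003
```

The force jumped to 10.6 N and the motion stalled, so the lever is at its stop. I'll back off, lift, and look.

```bash
python3 -m creep '[{"gripper":0,"x":4,"y":9,"z":0,"ax":0,"ay":0,"az":0},{"gripper":0,"x":6,"y":14,"z":0,"ax":0,"ay":0,"az":0},{"gripper":0,"x":6,"y":14,"z":-35,"ax":0,"ay":0,"az":0},{"gripper":0,"x":6,"y":14,"z":-70,"ax":0,"ay":0,"az":0},{"gripper":0,"x":6,"y":14,"z":-105,"ax":0,"ay":0,"az":0},{"gripper":0,"x":6,"y":14,"z":-130,"ax":0,"ay":0,"az":0},{"gripper":0,"x":6,"y":14,"z":-130,"ax":0,"ay":0,"az":0}]'
python3 - <<'E'
from h import *
cv2.imwrite('pics/w5.png',eyes.capture('wrist')[:,:,::-1])
for k in 'MR':
  w=mf(k,-60,-1); print(w,go(w,.216),go(w,.086))
print(eyes.get_calibration('wrist')['eye'],eyes.get_calibration('wrist')['rotation'])
E
```

```text
t: 4.83
ee_pos: [0.4577, 0.1691, 0.2205]
tool_rot: [0.318, 0.948, 0.001, 0.003]
wrist_force: [1.0, -0.7, 0.2]
width: 0.0001
[0.4734 0.0155] [-106.0633 -112.0426    2.0902] [-105.5906 -112.3898  132.0889]
[ 0.4996 -0.1009] [-197.2302 -189.0101    2.2162] [-196.7575 -189.3572  132.2149]
[0.403  0.2085 0.3798] [-0.1093 -0.0557  0.4419  0.8887]
```

View pics/w5.png

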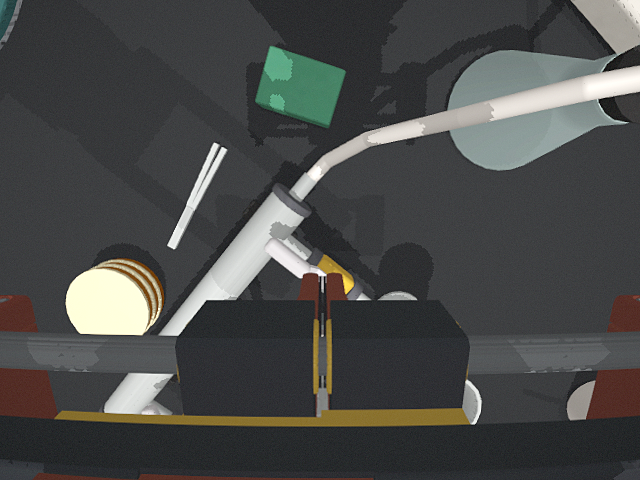

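The left lever (wrist (270,243) to (320,270)) is in line with its pipe. Next is the middle tap.

```bash
python3 -m creep '[{"gripper":0,"x":-26,"y":-28,"z":0,"ax":0,"ay":0,"az":0},{"gripper":0,"x":-53,"y":-56,"z":0,"ax":0,"ay":0,"az":0},{"gripper":0,"x":-80,"y":-84,"z":0,"ax":0,"ay":0,"az":0},{"gripper":0,"x":-106,"y":-112,"z":0,"ax":0,"ay":0,"az":0},{"gripper":0,"x":-106,"y":-112,"z":0,"ax":0,"ay":0,"az":0},{"gripper":0,"x":-106,"y":-112,"z":0,"ax":0,"ay":0,"az":0}]'
python3 - <<'E'
from h import *
cv2.imwrite('pics/w6.png',eyes.capture('wrist')[:,:,::-1])
w=mf('M',-60,-1); print(w,go(w,.086))
E
```

```text
t: 5.38
ee_pos: [0.4706, 0.0138, 0.214]
tool_rot: [0.321, 0.947, -0.001, -0.002]
wrist_force: [0.1, 0.4, 0.6]
width: 0.0006
[0.4734 0.0155] [ -2.4876   2.292  128.1622]
```

View pics/w6.png

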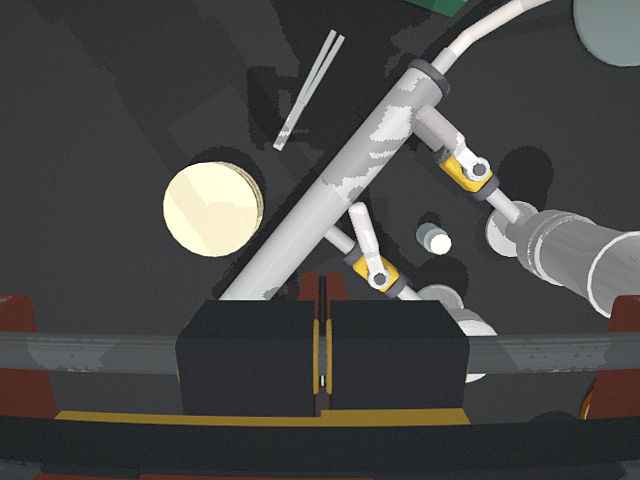

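```bash
python3 - <<'E'
from h import *
for k,n,t in (('L',(479,169),(420,110)),('M',(379,279),(357,206))):
  n=plane('wrist',n,.08); t=plane('wrist',t,.096); v=(t-n)[:2]
  print(k,n[:2],n[:2]-P[k],'ang',np.arctan2(-v@X,v@Y),np.hypot(*v))
for a in (1.0,.8,.6,.4,.2,.1,0):
  d=np.array([-np.sin(a),np.cos(a)]);b=-np.array([np.cos(a),np.sin(a)])
  ph=np.arctan2(b[1],b[0])-np.radians(40); h=13.5*abs(np.cos(ph))+10*abs(np.sin(ph))
  q=50*d+(7+h)*b; print(a,q,go(mf('M',*q),.086))
E
```

```text
L [0.5028 0.1485] [-0.0026  0.0018] ang 1.6039760855444416 0.06926962209295642
M [0.5298 0.0305] [-0.0019  0.0009] ang 1.0230750657841128 0.06831147436226664
1.0 [-54.4263   7.7769] [  0.647   12.2053 128.1542]
0.8 [-50.81    19.4502] [  7.2584  22.4832 128.1567]
0.6 [-45.9065  29.1751] [ 11.5499  32.4931 128.1523]
0.4 [-40.5096  37.158 ] [ 14.1904  41.7604 128.1439]
0.2 [-33.0996  44.3073] [ 14.8976  52.0327 128.1274]
0.1 [-28.6601  47.3754] [ 14.3909  57.4054 128.116 ]
0 [-23.7695  50.    ] [ 13.2544  62.8381 128.1025]
```

The left tap measures about 1.60 rad, i.e. open to its stop. The middle lever (nut (379,279), tip (357,206)) is at about 1.02 rad. I'll descend beside it.

```bash
python3 -m creep '[{"gripper":0,"x":0,"y":0,"z":35,"ax":0,"ay":0,"az":0},{"gripper":0,"x":0,"y":0,"z":70,"ax":0,"ay":0,"az":0},{"gripper":0,"x":0,"y":0,"z":100,"ax":0,"ay":0,"az":0},{"gripper":0,"x":0,"y":0,"z":115,"ax":0,"ay":0,"az":0},{"gripper":0,"x":0,"y":0,"z":129,"ax":0,"ay":0,"az":0},{"gripper":0,"x":0,"y":0,"z":129,"ax":0,"ay":0,"az":0},{"gripper":0,"x":0,"y":0,"z":129,"ax":0,"ay":0,"az":0}]'
python3 - <<'E'
from h import *
for a in (1.0,.8,.6,.4,.2,.1,0):
  d=np.array([-np.sin(a),np.cos(a)]);b=-np.array([np.cos(a),np.sin(a)])
  ph=np.arctan2(b[1],b[0])-np.radians(40); h=13.5*abs(np.cos(ph))+10*abs(np.sin(ph))
  q=50*d+(7+h)*b; print(a,go(mf('M',*q),.086))
E
```

```text
t: 6.02
ee_pos: [0.4703, 0.0169, 0.0857]
tool_rot: [0.318, 0.948, -0.0, -0.002]
wrist_force: [0.2, -0.4, 0.4]
width: 0.0004
1.0 [-0.1708 10.6579 -0.2848]
0.8 [ 6.3967 20.9638 -0.2827]
0.6 [10.6454 30.9921 -0.2873]
0.4 [13.2463 40.2705 -0.2956]
0.2 [13.9097 50.5457 -0.3117]
0.1 [13.3801 55.9162 -0.3228]
0 [12.2204 61.344  -0.336 ]
```

```bash
python3 -m creep '[{"gripper":0,"x":0,"y":5,"z":0,"ax":0,"ay":0,"az":0},{"gripper":0,"x":0,"y":10,"z":0,"ax":0,"ay":0,"az":0},{"gripper":0,"x":3,"y":16,"z":0,"ax":0,"ay":0,"az":0},{"gripper":0,"x":6,"y":21,"z":0,"ax":0,"ay":0,"az":0},{"gripper":0,"x":9,"y":26,"z":0,"ax":0,"ay":0,"az":0},{"gripper":0,"x":11,"y":31,"z":0,"ax":0,"ay":0,"az":0},{"gripper":0,"x":12,"y":36,"z":0,"ax":0,"ay":0,"az":0},{"gripper":0,"x":13,"y":41,"z":0,"ax":0,"ay":0,"az":0},{"gripper":0,"x":14,"y":46,"z":0,"ax":0,"ay":0,"az":0},{"gripper":0,"x":14,"y":51,"z":0,"ax":0,"ay":0,"az":0},{"gripper":0,"x":14,"y":55,"z":0,"ax":0,"ay":0,"az":0},{"gripper":0,"x":14,"y":55,"z":0,"ax":0,"ay":0,"az":0}]'; python3 - <<'E'
from h import *
cv2.imwrite('pics/w7.png',eyes.capture('wrist')[:,:,::-1])
a=eyes.capture('side')[130:310,200:400,::-1];cv2.imwrite('pics/s7.png',cv2.resize(a,None,fx=3.3,fy=3.3))
E
```

```text
t: 7.02
ee_pos: [0.4931, 0.0683, 0.0863]
tool_rot: [0.319, 0.948, -0.0, -0.001]
wrist_force: [-1.0, -0.8, -0.4]
width: 0.0002
```

View pics/s7.png

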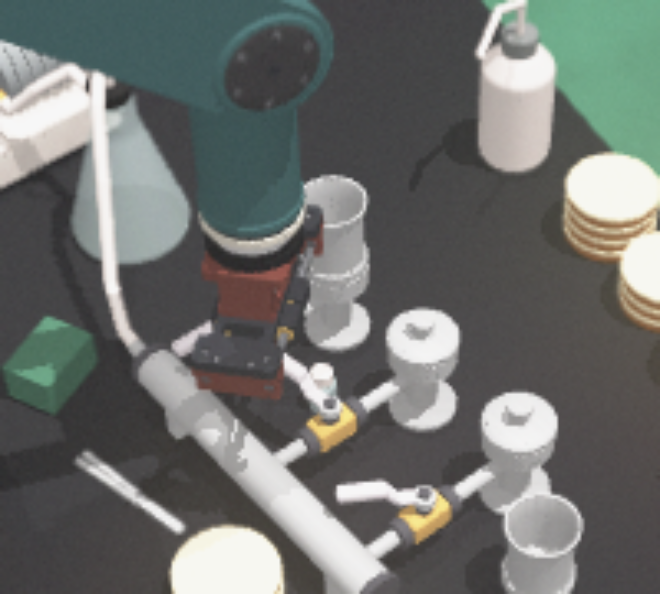

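View pics/w7.png

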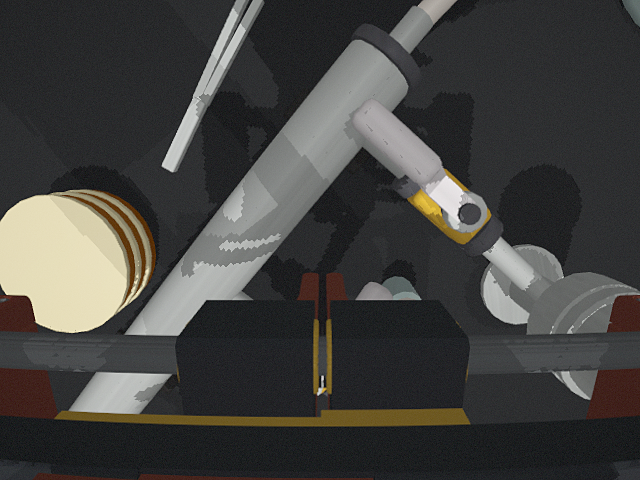

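The middle lever has swung across; about 0.1 rad is left. The gripper body still has about 25 mm to the funnel, and pure manifold +x is tool (-0.64, +0.77).

```bash
python3 -m creep '[{"gripper":0,"x":-1,"y":2,"z":0,"ax":0,"ay":0,"az":0},{"gripper":0,"x":-2,"y":4,"z":0,"ax":0,"ay":0,"az":0},{"gripper":0,"x":-2,"y":4,"z":0,"ax":0,"ay":0,"az":0}]'
```

```text
t: 7.37
ee_pos: [0.4971, 0.0701, 0.0864]
tool_rot: [0.319, 0.948, 0.0, -0.001]
wrist_force: [-4.8, 1.2, -0.5]
width: 0.0004
```

```bash
python3 -m creep '[{"gripper":0,"x":-2,"y":2,"z":0,"ax":0,"ay":0,"az":0},{"gripper":0,"x":-2,"y":2,"z":0,"ax":0,"ay":0,"az":0}]'
```

```text
t: 7.53
ee_pos: [0.4997, 0.0705, 0.0863]
tool_rot: [0.319, 0.948, 0.0, -0.001]
wrist_force: [-4.4, 1.8, -0.4]
width: 0.0006
```

```bash
python3 -m creep '[{"gripper":0,"x":-1,"y":2,"z":0,"ax":0,"ay":0,"az":0},{"gripper":0,"x":-1,"y":2,"z":0,"ax":0,"ay":0,"az":0}]'
```

```text
t: 7.7
ee_pos: [0.4999, 0.0709, 0.0861]
tool_rot: [0.319, 0.948, -0.001, -0.003]
wrist_force: [-8.2, -0.8, 4.9]
width: 0.0003
```

```bash
python3 -m creep '[{"gripper":0,"x":-1,"y":1,"z":0,"ax":0,"ay":0,"az":0},{"gripper":0,"x":-1,"y":1,"z":0,"ax":0,"ay":0,"az":0}]'
```

```text
t: 7.87
ee_pos: [0.5, 0.0709, 0.086]
tool_rot: [0.319, 0.948, -0.002, -0.004]
wrist_force: [-11.1, -1.6, 5.6]
width: 0.0006
```

The motion has stalled at 11 N, which is the shut stop. I'll back off, lift, and go over to the right tap.

```bash
python3 -m creep '[{"gripper":0,"x":6,"y":-8,"z":0,"ax":0,"ay":0,"az":0},{"gripper":0,"x":13,"y":-15,"z":0,"ax":0,"ay":0,"az":0},{"gripper":0,"x":13,"y":-15,"z":-35,"ax":0,"ay":0,"az":0},{"gripper":0,"x":13,"y":-15,"z":-70,"ax":0,"ay":0,"az":0},{"gripper":0,"x":13,"y":-15,"z":-105,"ax":0,"ay":0,"az":0},{"gripper":0,"x":13,"y":-15,"z":-130,"ax":0,"ay":0,"az":0},{"gripper":0,"x":13,"y":-15,"z":-130,"ax":0,"ay":0,"az":0},{"gripper":0,"x":13,"y":-15,"z":-130,"ax":0,"ay":0,"az":0}]'
python3 - <<'E'
from h import *
print(go(mf('R',-60,-1),.216))
E
```

```text
t: 8.53
ee_pos: [0.4867, 0.067, 0.2186]
tool_rot: [0.319, 0.948, 0.001, 0.003]
wrist_force: [0.1, 0.0, -1.7]
width: 0.0007
[-111.7619 -126.0211    2.6778]
```

```bash
python3 -m creep '[{"gripper":0,"x":-28,"y":-32,"z":0,"ax":0,"ay":0,"az":0},{"gripper":0,"x":-56,"y":-63,"z":0,"ax":0,"ay":0,"az":0},{"gripper":0,"x":-84,"y":-95,"z":0,"ax":0,"ay":0,"az":0},{"gripper":0,"x":-112,"y":-126,"z":0,"ax":0,"ay":0,"az":0},{"gripper":0,"x":-112,"y":-126,"z":0,"ax":0,"ay":0,"az":0},{"gripper":0,"x":-112,"y":-126,"z":0,"ax":0,"ay":0,"az":0},{"gripper":0,"x":-112,"y":-126,"z":0,"ax":0,"ay":0,"az":0}]'
python3 - <<'E'
from h import *
cv2.imwrite('pics/w8.png',eyes.capture('wrist')[:,:,::-1])
print(go(mf('R',-60,-1),.086))
E
```

```text
t: 9.12
ee_pos: [0.4969, -0.1006, 0.2153]
tool_rot: [0.319, 0.948, 0.0, -0.001]
wrist_force: [-0.1, 0.6, 0.1]
width: 0.0005
[ -3.0148   0.801  129.5389]
```

View pics/w8.png

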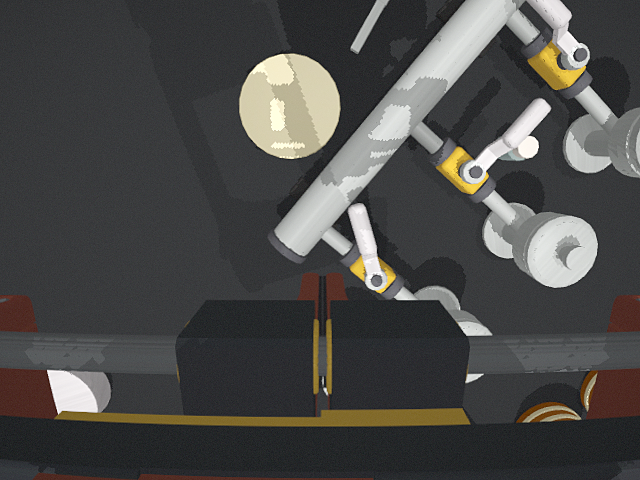

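```bash
python3 - <<'E'
from h import *
for k,n,t in (('M',(474,172),(546,103)),('R',(377,280),(356,208))):
  n=plane('wrist',n,.08); t=plane('wrist',t,.096); v=(t-n)[:2]
  print(k,n[:2]-P[k],'ang',np.arctan2(-v@X,v@Y),np.hypot(*v))
E
python3 -m creep '[{"gripper":0,"x":0,"y":0,"z":35,"ax":0,"ay":0,"az":0},{"gripper":0,"x":0,"y":0,"z":70,"ax":0,"ay":0,"az":0},{"gripper":0,"x":0,"y":0,"z":100,"ax":0,"ay":0,"az":0},{"gripper":0,"x":0,"y":0,"z":115,"ax":0,"ay":0,"az":0},{"gripper":0,"x":0,"y":0,"z":130,"ax":0,"ay":0,"az":0},{"gripper":0,"x":0,"y":0,"z":130,"ax":0,"ay":0,"az":0},{"gripper":0,"x":0,"y":0,"z":130,"ax":0,"ay":0,"az":0}]'
python3 - <<'E'
from h import *
for a in (1.0,.8,.6,.4,.2,.1,0):
  d=np.array([-np.sin(a),np.cos(a)]);b=-np.array([np.cos(a),np.sin(a)])
  ph=np.arctan2(b[1],b[0])-np.radians(40); h=13.5*abs(np.cos(ph))+10*abs(np.sin(ph))
  q=50*d+(7+h)*b; print(a,go(mf('R',*q),.086))
E
```

```text
M [-0.0025 -0.0001] ang -0.002936275975444041 0.06914325218368825
R [-0.0012  0.0005] ang 1.0154426279440922 0.06775907441683984
t: 9.75
ee_pos: [0.4969, -0.0993, 0.0861]
tool_rot: [0.318, 0.948, 0.0, -0.001]
wrist_force: [-0.2, -0.4, 0.8]
width: 0.0004
1.0 [-0.0224 10.1776  0.0474]
0.8 [ 6.5453 20.4834  0.0569]
0.6 [10.7943 30.5115  0.0609]
0.4 [13.3953 39.7899  0.0615]
0.2 [14.0589 50.0652  0.0567]
0.1 [13.5294 55.4357  0.0521]
0 [12.3699 60.8635  0.046 ]
```

The picture shows the middle lever square across its pipe (nut (474,172), tip (546,103)), measured at -0.003 rad. The same sweep goes to the right tap.

```bash
python3 -m creep '[{"gripper":0,"x":0,"y":5,"z":0,"ax":0,"ay":0,"az":0},{"gripper":0,"x":0,"y":10,"z":0,"ax":0,"ay":0,"az":0},{"gripper":0,"x":3,"y":16,"z":0,"ax":0,"ay":0,"az":0},{"gripper":0,"x":6,"y":21,"z":0,"ax":0,"ay":0,"az":0},{"gripper":0,"x":9,"y":26,"z":0,"ax":0,"ay":0,"az":0},{"gripper":0,"x":11,"y":31,"z":0,"ax":0,"ay":0,"az":0},{"gripper":0,"x":12,"y":36,"z":0,"ax":0,"ay":0,"az":0},{"gripper":0,"x":13,"y":41,"z":0,"ax":0,"ay":0,"az":0},{"gripper":0,"x":14,"y":46,"z":0,"ax":0,"ay":0,"az":0},{"gripper":0,"x":14,"y":51,"z":0,"ax":0,"ay":0,"az":0},{"gripper":0,"x":14,"y":55,"z":0,"ax":0,"ay":0,"az":0},{"gripper":0,"x":13,"y":58,"z":0,"ax":0,"ay":0,"az":0},{"gripper":0,"x":12,"y":60,"z":0,"ax":0,"ay":0,"az":0},{"gripper":0,"x":12,"y":60,"z":0,"ax":0,"ay":0,"az":0}]'
```

```text
t: 10.92
ee_pos: [0.524, -0.0453, 0.0864]
tool_rot: [0.319, 0.948, 0.0, -0.001]
wrist_force: [-2.2, -1.0, 0.1]
width: 0.0005
```

```bash
python3 -m creep '[{"gripper":0,"x":-1,"y":2,"z":0,"ax":0,"ay":0,"az":0},{"gripper":0,"x":-1,"y":2,"z":0,"ax":0,"ay":0,"az":0}]'
```

```text
t: 11.08
ee_pos: [0.5257, -0.0446, 0.0864]
tool_rot: [0.319, 0.948, -0.0, -0.001]
wrist_force: [-3.4, -1.7, 0.0]
width: 0.0008
```

```bash
python3 -m creep '[{"gripper":0,"x":-1,"y":1.5,"z":0,"ax":0,"ay":0,"az":0},{"gripper":0,"x":-1,"y":1.5,"z":0,"ax":0,"ay":0,"az":0}]'
```

```text
t: 11.25
ee_pos: [0.526, -0.0445, 0.0862]
tool_rot: [0.319, 0.948, -0.001, -0.002]
wrist_force: [-6.2, -3.4, 2.9]
width: 0.0006
```

```bash
python3 -m creep '[{"gripper":0,"x":-1,"y":1.5,"z":0,"ax":0,"ay":0,"az":0},{"gripper":0,"x":-1,"y":1.5,"z":0,"ax":0,"ay":0,"az":0}]'
```

```text
t: 11.42
ee_pos: [0.5262, -0.0443, 0.0861]
tool_rot: [0.318, 0.948, -0.002, -0.003]
wrist_force: [-9.9, -7.0, 4.7]
width: 0.0007
```

It is stalled at about 12 N, at the stop. I'll back off, lift, retreat toward the robot, and make the final check.

```bash
python3 -m creep '[{"gripper":0,"x":6,"y":-8,"z":0,"ax":0,"ay":0,"az":0},{"gripper":0,"x":13,"y":-15,"z":0,"ax":0,"ay":0,"az":0},{"gripper":0,"x":13,"y":-15,"z":-35,"ax":0,"ay":0,"az":0},{"gripper":0,"x":13,"y":-15,"z":-70,"ax":0,"ay":0,"az":0},{"gripper":0,"x":13,"y":-15,"z":-105,"ax":0,"ay":0,"az":0},{"gripper":0,"x":13,"y":-15,"z":-140,"ax":0,"ay":0,"az":0},{"gripper":0,"x":0,"y":-45,"z":-170,"ax":0,"ay":0,"az":0},{"gripper":0,"x":-10,"y":-75,"z":-190,"ax":0,"ay":0,"az":0},{"gripper":0,"x":-20,"y":-105,"z":-200,"ax":0,"ay":0,"az":0},{"gripper":0,"x":-20,"y":-105,"z":-200,"ax":0,"ay":0,"az":0},{"gripper":0,"x":-20,"y":-105,"z":-200,"ax":0,"ay":0,"az":0},{"gripper":0,"x":-20,"y":-105,"z":-200,"ax":0,"ay":0,"az":0}]'
python3 - <<'E'
from h import *
cv2.imwrite('pics/w9.png',eyes.capture('wrist')[:,:,::-1])
a=eyes.capture('side')[:,:,::-1];cv2.imwrite('pics/s9f.png',a);cv2.imwrite('pics/s9.png',cv2.resize(a[170:330,220:400],None,fx=3.75,fy=3.75,interpolation=cv2.INTER_CUBIC))
b=eyes.capture('scene')[:,:,::-1];cv2.imwrite('pics/c9.png',cv2.resize(b[200:350,230:450],None,fx=3.6,fy=3.6,interpolation=cv2.INTER_CUBIC))
s=env.get_state();print(s['wrist_force'],s['joint_velocities'])
E
```

```text
t: 12.42
ee_pos: [0.4823, -0.139, 0.2864]
tool_rot: [0.319, 0.948, 0.001, 0.0]
wrist_force: [-0.5, -0.4, 0.4]
width: 0.0002
[ 0.2666 -0.0559  0.0156] [ 0.003   0.0018 -0.0021 -0.0008  0.002  -0.0014]
```

View pics/w9.png

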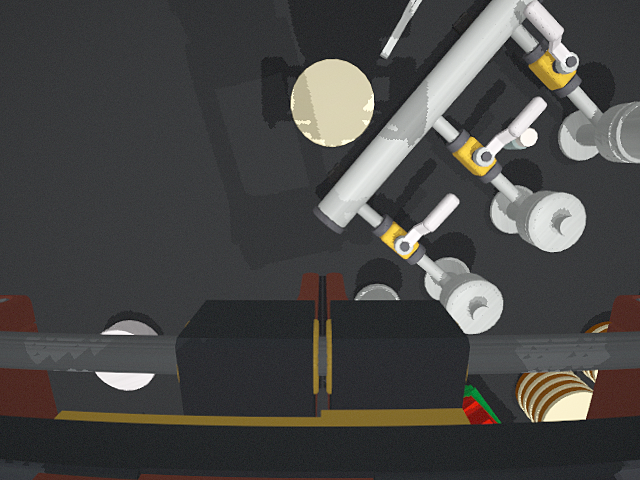

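View pics/s9.png

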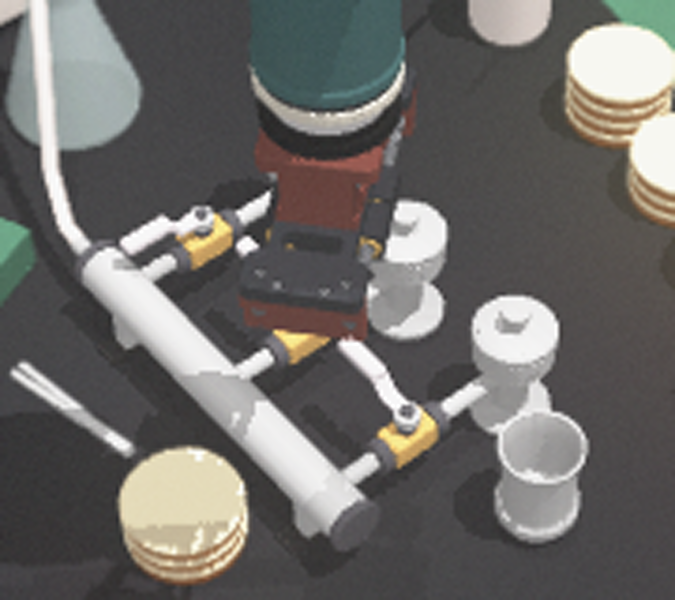

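View pics/c9.png

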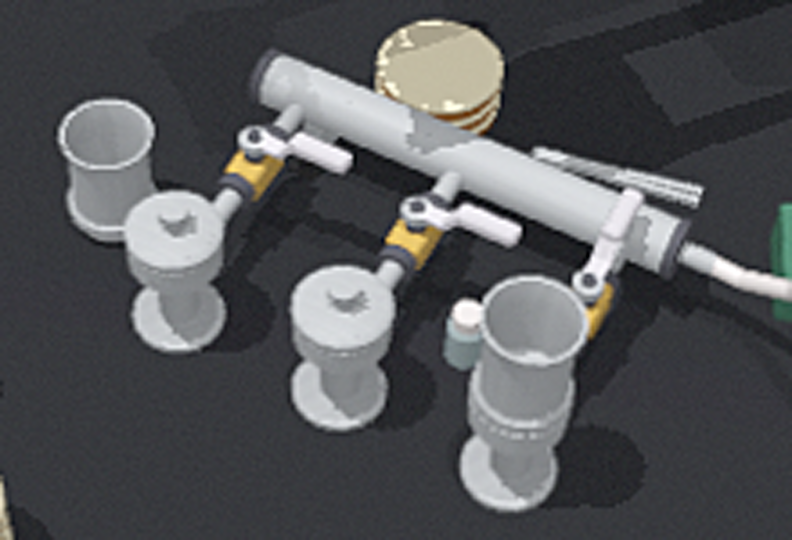

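All three levers look right: the left one lies along its pipe over the header, and the middle and right ones are square across. The funnel, caps, vial and the rest are at the same pixels as before (funnel rim (533,320), caps (345,295) and (177,222)). I'll put numbers on the angles, then hand in.

```bash
python3 - <<'E'
from h import *
for k,n,t in (('L',(570,61),(532,4)),('M',(486,156),(543,100)),('R',(405,245),(455,197))):
  n=plane('wrist',n,.08); t=plane('wrist',t,.096); v=(t-n)[:2]
  print('wrist',k,'ang',np.arctan2(-v@X,v@Y),np.hypot(*v))
for k,n,t in (('L',(590,281),(636,195)),('M',(417,207),(518,238)),('R',(254,136),(351,165))):
  f=lambda p,z:plane('scene',np.array(p)/3.6+[230,200],z)
  n=f(n,.08); t=f(t,.092); v=(t-n)[:2]
  print('scene',k,'ang',np.arctan2(-v@X,v@Y),np.hypot(*v))
E
```

```text
wrist L ang 1.5751636080041378 0.06725389208170487
wrist M ang 0.010269610602452614 0.06809762110782365
wrist R ang 0.015315529052220011 0.0671298721391306
scene L ang 1.5684773396247957 0.06838192244468198
scene M ang 0.0021626667390612655 0.06997859803684188
scene R ang 0.008663713368118315 0.07160379355895237
```

```bash
python3 -c "
from cell import workorder; print(workorder.hand_in())"
```

```text
the job is handed in; nothing more can be done
None
```

The taps are set and the job is handed in; the hand-in gave no verdict. With the shut fingers I pushed the left lever, at the funnel's station, to its open stop. I pushed the middle and right levers, at the capped stations, to their shut stops. The wrist force peaked at about 12 N, as each lever met its stop.

| Tap | Wrist view (rad) | Scene view (rad) | Required (rad) |
|---|---|---|---|
| Left | 1.575 | 1.568 | above 1.43 |
| Middle | 0.010 | 0.002 | below 0.14 |
| Right | 0.015 | 0.009 | below 0.14 |

The final pictures show the funnel, caps, vial, dishes, forceps and spare funnel where they were at the start; I judged this by eye. I did not compare the tin, sample bottle and carton closely, but the arm touched nothing near them.

The arm was clear of everything with the wrist force near zero, about 12.6 s into the 58 s. No final check failed; one early move call was refused for missing keys and moved nothing.

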